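# Reset the laser's interlock under its push-latch cover

## Task

Reset the laser interlock: with a fingertip press the yellow cover of the grey box near its free edge so that it unlatches and springs wide open, press the green button underneath all the way in and let go, without pressing the red one, then push the cover back over and press it down until it latches shut again. There is nothing to pick up: leave the loose parts around the box where they lie.

Things in the scene. Friction and masses are not known exactly. Their poses are not given: they have to be found in the camera images.
- interlock_box: grey box fixed to the desk on 11 mm rubber feet, 100 (x) x 136 (y) mm, its rim 60 mm above the desk; origin at its centre, 8 mm above the desk; z up, +x from the free edge of the cover towards the hinge, y along the hinge. Under the cover is an open well 70 mm (x) x 122 mm (y), floor 37 mm above the desk, with the two buttons. The rear part, 23 mm deep behind the well, is 58 mm high.
- cover (a joint): angle of the yellow cover in rad: 0 = shut and latched (rests within 0.01 of 0), up to 1.9 = wide open, leaning back past upright; below 0 = pressed in, hard stop at -0.08. Pressed from shut to -0.06 or lower and let go, it springs open to 1.9 in about 2 s, following the finger. Pushed from wide open down to -0.06 or lower and let go, it latches at 0. The spring gives 1.5 to 3 N at the free edge.
- cover_hinge (a point): middle of the hinge axis, along the box's y, 26.5 mm from the box's origin in its x, 66.5 mm above the desk. The yellow cover is a plate 65 mm long (3 to 68 mm from this axis), 118 mm wide, 5 mm thick, the axis at half its thickness; shut, it lies level, its top 69 mm above the desk and 9 mm above the box's rim, and points along the box's -x.
- cover_press (a point): the place to press: the middle of the small ring mark on the outer face of the cover, 53 mm from the hinge axis, 15 mm from the free edge; moves with the cover.
- btn_green_top (a point): middle of the top of the green reset button, 24 mm in diameter, 59 mm above the desk; it stands in the well 34.5 mm from the hinge axis, 29 mm left or right of the middle (58 mm from the red button; the two may change places). The black collar around it is 40 mm in diameter, its top 10 mm below the button's.
- btn_green (a joint): travel of the green button in m: 0 = out, 0.006 = all the way in (takes about 4 N); it springs back
- btn_red_top (a point): middle of the top of the red button, same size and height as the green one; must not be pressed
- btn_red (a joint): travel of the red button in m: 0 = out, 0.006 = all the way in; must stay out
- screwdriver: bystander: green-handled screwdriver lying on the desk, 130 mm long; origin at the middle of its underside
- tall_fitting: bystander: black turned fitting standing on the desk, 34 mm in diameter, 59 mm high; origin at the centre of its underside, on the thin black mat
- brass_bush: bystander: brass-coloured bush, 26 mm in diameter, 14 mm high; origin at the centre of its underside, on the thin black mat
- steel_bush: bystander: grey steel bush, 32 mm in diameter, 9 mm high; origin at the centre of its underside, on the thin black mat
- usb_stick: bystander: silver memory stick lying on the desk, 17 x 53 x 8 mm; origin at the middle of its underside
- black_knob: bystander: black knurled knob lying on its side, 23 x 32 x 23 mm; origin at the middle of its underside, on the thin black mat

How it is judged:
On the way, in this order (a step that is already met when the one before it is completed fails the run):
1. the cover has sprung wide open (value of joint cover above 1.5 rad), for 0.2 s.
2. the green button is pressed in (4.5 mm or more) (value of joint btn_green above 0.0045 m), for 0.05 s.
At the end, for the whole second after the job is handed in: the cover is shut and held by its latch at rest (joint within 0.02 rad of 0) after it had sprung open and the green button had been pressed at least 4.5 mm in, and the green button is out again (value of joint cover between -0.02 and 0.02 rad and velocity of joint cover between -0.05 and 0.05 rad/s and value of joint btn_green below 0.0015 m); the robot touches nothing.
It fails at once if the red button is pressed (2 mm or more) (value of joint btn_red above 0.002 m).
It fails at once if a loose part is lifted or shoved more than 20 mm (distance of any of screwdriver, tall_fitting, brass_bush, steel_bush, usb_stick, black_knob from where it was at the start of the episode above 0.02 m).
It also fails if it takes over 48 s, if anything falls off the work surface, if the arm or the gripper's body presses on something with over 40 N, if the wrist force passes 120 N, or if a joint passes its speed limit or range.

## Robot

A 6-joint arm with a two-finger parallel gripper is mounted at the origin on a cart in front of the work surface, level with it; the furniture and walls round the work are solid. World frame = base frame: x ahead of the robot, y to its left, z up, the work surface at z = 0. Lengths are in m, angles in rad, forces in N, time in s.
With the tool pointing down it reaches from about 0.275 to 0.875 m from the base axis. Payload 12.5 kg.
Tool frame: the origin (TCP) lies on the centre line of the jaws, within the pads' length; the fingertips stand 11 mm ahead of it and the grasp point (between the pads) lies 8 mm behind it (tip_reach is the distance from the TCP to the fingertips, in m); z points along the fingers, y is the direction in which the jaws open and shut (so a half turn about z gives the same grasp; the last joint's range is limited). The gripper opens to 85 mm and grips with 20 to 120 N. Pads are 22 mm wide; open, the fingers measure 114 mm over their backs; the gripper's body (76 mm by 85 mm) begins 54 mm behind the grasp point. The pads swing forward as they close: fully open they stand 13 mm farther back than shut.
Start: joints at [1.077, 0.351, 1.652, -0, 1.139, -0.085], TCP at [0.219, 0.505, 0.242] pointing down, gripper open.
Joint ranges: [-2.75, 2.75], [-0.79, 2.1], [0.01, 2.65], [-1.57, 4.71], [0.07, 3.14], [-2.87, 2.87]. Speed limits (rad/s): [2.22, 2.22, 2.79, 3.14, 3.14, 3.14].

## Interface

Orientations are given as a unit quaternion [x, y, z, w].
In Python, from cell import state, grab_frame, get_calibration, sign_off, regions_of, tip_reach gives the robot as it stands. The module is installed in compiled form; this text tells all that it offers.
- The arm moves only by the tool jog_arm, never from a script. Its argument "commands" is a list of rows, each a list of 2 entries, a list of its own where there are three numbers: the shift along the tool's x, y, z each as a share of 0.1 m, from -1 to 1, then the turn about the tool's z as a share of pi/2 rad, from -1 to 1. In form: [[[tx, ty, tz], roll], ...]. A call has exactly 5 rows; each row shifts and turns the pose as measured when the row begins, along the tool's axes as they then stand; what a row does not reach is not made up. A row lasts 1/10 s, in which the tool goes at most 50 mm and 8.59 degrees, less where a joint would pass 70% of its speed; a pose out of reach is approached as far as the arm can. A call with a number of a shift or a turn outside -1 to 1 is refused whole. A call with a gripper value outside its range is refused whole. "claw" is the opening, from 0 (shut) to 1 (fully open), set as the call begins (left out, the last holds). The fingers move at their own pace and stop on an object; the grip force is fixed at half the most. Time passes only in rows, so rows that do not move let the fingers close, or fill a call up. It gives the time, the measured TCP pose, the force and the opening at its end, in the units of the state.
- state(): the state, without advancing time (a new reading comes with each control period).
- grab_frame(name): name is "side" or "top"; returns (picture, depth): 480x640x3 uint8, red, green, blue; 480x640 float32, m along the optical axis (not along the pixel's ray), 0 where there is no reading.
- get_calibration(name): a dict with "fx", "fy", "cx", "cy" (pixels), "R" (3x3) and "t" (3): a world point X has camera coordinates R X + t. Camera axes: x right, y down, z forward; pixel columns grow to the right and rows downward; lengths in m; the calibration is good to about 2 mm. A picture is of the moment at which its call begins. get_calibration takes no time and is no camera call.
- sign_off(): hands the job in, once; it reports no verdict.
Trained networks look in the newest picture that a camera, given by its name, has taken for a name from the list of things; names that differ only in an ending like _2 or _b are one class to them, and where a whole thing is asked for, a point or a joint stands for the part that bears it (a point fixed in the world has none). Each returns a list of dicts, best first, with "p" (0 to 1); they miss things now and then, are a little off and sometimes report something else, mostly with a low value. They report only what shows in the picture. A call takes as long as a camera call.
- regions_of(camera, thing): "region" (480x640 bool, what is visible of it) and "uv" ([column, row] in pixels, amid what is visible of it).
The state is a dict: "time_s": time; "qpos": joint angles; "dq": joint speeds; "joint_torque": joint torques, N m; "ee_pos": TCP position; "tcp_rot": TCP orientation; "wrist_force": force on the tool from outside, world axes, zero at the start; "wrist_torque": the same for the moment, N m; "opening": finger opening in m.
Only numpy, scipy, OpenCV 4.12 (cv2) and the standard library are available. Lean on these libraries where they do the work, as an engineer would, in place of code of your own. Each camera call takes 0.05 s, during which the arm holds its last target. There are 200 camera calls.

## Working session

There is one attempt and no reset: what is moved stays moved. The work goes in short steps, Python scripts to look and compute and a tool call to move; the robot and the scene stay as the last step left them, time stands still between calls to the robot, and variables do not carry over. Pictures are saved under pics/ and viewed, about 8 in all and at most 12, crops included, and the job is handed in when it is done.

Besides the shell and the picture viewer there is one more tool, called after ">>>" by a JSON object that holds its "method" and its "body", one argument or row to a line. jog_arm: Moves the arm, as the interface text tells. Shift numbers are shares of 0.1 m and turn numbers shares of pi/2 rad, none past 1 either way. Its arguments: {"type":"object","properties":{"commands":{"type":"array","items":{"type":"array"}},"claw":{"type":"number"}},"required":["commands"]}

```bash
mkdir -p pics
cat > h.py <<'E'
import numpy as np, cv2
from cell import *
def world(cam,uv,d):
    c=get_calibration(cam); R=np.array(c["R"]);t=np.array(c["t"])
    uv=np.atleast_2d(uv); d=np.ravel(d)
    P=np.c_[(uv[:,0]-c["cx"])/c["fx"]*d,(uv[:,1]-c["cy"])/c["fy"]*d,d]
    return (P-t)@R
def pts(cam,mask,depth):
    v,u=np.nonzero(mask&(depth>0)); return world(cam,np.c_[u,v],depth[v,u])
def save(n,im): cv2.imwrite("pics/"+n+".png",im[:,:,::-1])
E
python3 - <<'E'
from h import *
s=state();print(s["time_s"],s["ee_pos"],s["tcp_rot"],s["opening"],tip_reach)
for c in("top","side"):
    im,d=grab_frame(c);save(c+"0",im);np.savez(c+"0.npz",im=im,d=d)
    cal=get_calibration(c);print(c,cal["fx"],"pos",-np.array(cal["R"]).T@np.array(cal["t"]))
    for n in("interlock_box","cover","cover_press","tall_fitting","screwdriver","black_knob","usb_stick","brass_bush","steel_bush"):
        for r in regions_of(c,n)[:1]:
            p=pts(c,r["region"],d)
            if len(p): print(n,round(r["p"],2),np.round(r["uv"]),np.round(np.median(p,0),3),np.round(p.min(0),3),np.round(p.max(0),3))
            if n=="cover" and len(p):
                top=p[abs(p[:,2]-np.median(p[:,2]))<.006]; print(len(top),cv2.minAreaRect((top[:,:2]*1000).astype(np.float32)))
E
```

```text
0.0 [0.21845536 0.50441078 0.2417499 ] [ 2.02977959e-01  9.79183133e-01 -5.61237426e-04 -1.58895842e-04] 0.08532437779192283 0.011
top 540.5923873485111 pos [0.32569563 0.04220538 0.93171384]
cover 0.83 [325. 230.] [0.505 0.046 0.069] [ 0.458 -0.016  0.034] [0.55  0.112 0.075]
2906 ((506.7347412109375, 46.64811706542969), (118.00690460205078, 69.85011291503906), 74.45523071289062)
cover_press 0.68 [295. 316.] [0.367 0.09  0.015] [0.356 0.077 0.001] [0.381 0.101 0.02 ]
tall_fitting 0.64 [396. 315.] [ 0.368 -0.069  0.05 ] [ 0.353 -0.094 -0.   ] [ 0.388 -0.056  0.064]
screwdriver 0.57 [253. 212.] [0.542 0.174 0.016] [ 0.534  0.131 -0.002] [0.554 0.258 0.022]
black_knob 0.57 [367. 317.] [ 0.37  -0.025  0.023] [ 0.36  -0.042  0.003] [ 0.384 -0.008  0.03 ]
usb_stick 0.59 [260. 317.] [0.368 0.158 0.008] [0.344 0.149 0.003] [0.395 0.167 0.013]
brass_bush 0.39 [256. 210.] [0.542 0.171 0.016] [0.534 0.131 0.002] [0.552 0.258 0.022]
steel_bush 0.62 [334. 312.] [0.372 0.03  0.011] [ 0.357  0.016 -0.001] [0.388 0.046 0.015]
side 568.8504968743314 pos [0.37811933 0.75311465 0.5327726 ]
interlock_b
[... 220 characters left out ...]
94911193847656, 70.13949584960938), 73.82258605957031)
cover_press 0.64 [302. 253.] [0.503 0.058 0.069] [ 0.457 -0.118 -0.001] [0.55  0.114 0.072]
tall_fitting 0.96 [398. 236.] [ 0.367 -0.064  0.031] [ 0.351 -0.14  -0.001] [ 0.383 -0.038  0.064]
screwdriver 0.82 [266. 331.] [0.54  0.186 0.015] [ 0.533  0.135 -0.002] [0.555 0.262 0.02 ]
black_knob 0.57 [398. 261.] [ 0.369 -0.018  0.02 ] [ 0.354 -0.06   0.001] [ 0.383 -0.005  0.028]
usb_stick 0.57 [394. 340.] [0.365 0.162 0.007] [ 0.342  0.15  -0.   ] [0.392 0.169 0.01 ]
brass_bush 0.83 [390. 308.] [0.367 0.096 0.012] [0.354 0.06  0.002] [0.379 0.104 0.019]
steel_bush 0.64 [391. 284.] [0.371 0.038 0.01 ] [0.356 0.019 0.003] [0.385 0.048 0.013]
```

Run:
```python
import cv2,numpy as np
a=cv2.imread("pics/top0.png")[120:400,180:480];b=cv2.imread("pics/side0.png")[140:420,180:480]
cv2.imwrite("pics/m0.png",cv2.resize(np.hstack([a,b]),(800,373)))
```

```text
(no output)
```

View pics/m0.png

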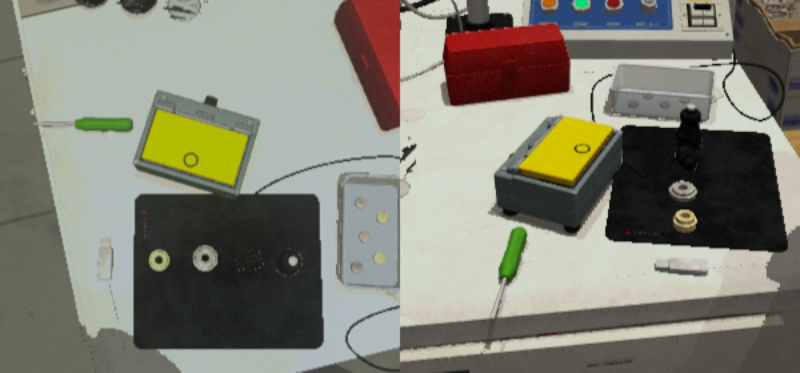

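The top view shows the cover shut, with the ring at top pixel about (322, 239) on the free-edge side facing the robot and the hinge at the far side. All loose parts lie clear of the approach. Next I'll fit the frame and work out the moves.

```bash
cat >> h.py <<'E'
import os,json
if os.path.exists("frame.json"):
    F=json.load(open("frame.json")); bx=np.array(F["bx"]);by=np.array(F["by"]);H=np.array(F["H"])
def where():
    s=state();p=np.array(s["ee_pos"]);q=s["tcp_rot"]
    from scipy.spatial.transform import Rotation as Ro
    M=Ro.from_quat(q).as_matrix(); d=p[:2]-H
    print("t",round(s["time_s"],2),"box x,y from hinge mm",np.round([d@bx*1e3,d@by*1e3],1),"tip z",round((p[2]-.011)*1e3,1),
     "F",np.round(s["wrist_force"],1),"open",round(s["opening"],3),"roll err deg",round(np.degrees(np.arctan2(M[:2,1]@(-bx),M[:2,1]@by)),2))
    return s
E
python3 - <<'E'
from h import *
D={c:np.load(c+"0.npz") for c in("top","side")}
out=[]
for c in D:
    im,d=D[c]["im"],D[c]["d"]
    hsv=cv2.cvtColor(im,cv2.COLOR_RGB2HSV)
    m=cv2.inRange(hsv,(22,150,90),(35,255,255)); n,l,st,_=cv2.connectedComponentsWithStats(m)
    k=1+np.argmax(st[1:,4]); mm=(l==k).astype(np.uint8)
    cs,_=cv2.findContours(mm,cv2.RETR_EXTERNAL,cv2.CHAIN_APPROX_NONE)
    full=cv2.drawContours(np.zeros_like(mm),cs,-1,1,-1)
    holes=cv2.erode(full,np.ones((5,5)))&(1-mm)
    v,u=np.nonzero(full); p=pts(c,full>0,d); z=p[:,2]; sel=p[abs(z-.069)<.005]
    r=cv2.minAreaRect((sel[:,:2]*1000).astype(np.float32))
    hv,hu=np.nonzero(holes); rp=pts(c,holes>0,d)
    print(c,r,"ring px",hu.mean(),hv.mean(),"ring",np.round([rp.mean(0),rp.min(0),rp.max(0)],4),"z",np.median(z))
    # project ray to z=.069
E
```

```text
top ((504.00146484375, 47.39226531982422), (117.90755462646484, 64.70601654052734), 74.36160278320312) ring px 319.8888888888889 239.44444444444446 ring [[0.4872 0.0564 0.07  ]
 [0.4816 0.0448 0.068 ]
 [0.4948 0.0595 0.0729]] z 0.06937168274192454
side ((503.601318359375, 48.0440673828125), (120.33045196533203, 67.62383270263672), 74.5462417602539) ring px 314.5 251.33333333333334 ring [[0.4887 0.0518 0.0695]
 [0.4787 0.045  0.0682]
 [0.4945 0.0572 0.0707]] z 0.06916830042927741
```

>>> {"method": "jog_arm", "body": {
  "commands": [
    [[0,0,0],-0.084],
    [[0,0,0],0],
    [[0,0,0],0],
    [[0,0,0],0],
    [[0,0,0],0]
  ],
  "claw": 0
}}

```text
time_s: 1.5
ee_pos: [0.2186, 0.5047, 0.2423]
tcp_rot: [0.14, 0.99, -0.0, -0.0]
wrist_force: [0.3, -0.1, -0.4]
opening: 0.0124
```

```bash
python3 - <<'E'
import json,numpy as np
a=np.radians(74.4);by=np.array([np.cos(a),np.sin(a)]);bx=np.array([by[1],-by[0]])
json.dump(dict(bx=list(bx),by=list(by),H=list(np.array([.504,.0475])+.0355*bx)),open("frame.json","w"))
E
python3 -c "
from h import *
where()"
```

```text
t 1.5 box x,y from hinge mm [-433.3  363.6] tip z 231.3 F [ 0.3 -0.1 -0.4] open 0.012 roll err deg -0.53
```

>>> {"method": "jog_arm", "body": {
  "commands": [
    [[-0.34,-0.33,0],0],
    [[-0.34,-0.33,0],0],
    [[-0.34,-0.33,0],0],
    [[-0.34,-0.33,0],0],
    [[-0.34,-0.33,0],0]
  ]
}}

```text
time_s: 2.0
ee_pos: [0.3369, 0.296, 0.242]
tcp_rot: [0.14, 0.99, 0.001, 0.0]
wrist_force: [0.9, 0.5, 0.1]
opening: 0.0001
```

```bash
python3 -c "
from h import *
where()"
```

```text
t 2.0 box x,y from hinge mm [-263.3  194.4] tip z 231.0 F [0.9 0.5 0.1] open 0.0 roll err deg -0.46
```

>>> {"method": "jog_arm", "body": {
  "commands": [
    [[-0.34,-0.32,0],0],
    [[-0.34,-0.32,0],0],
    [[-0.34,-0.32,0],0],
    [[-0.34,-0.32,0],0],
    [[-0.34,-0.32,0],0]
  ]
}}

```text
time_s: 2.5
ee_pos: [0.4589, 0.0857, 0.2431]
tcp_rot: [0.143, 0.99, 0.002, 0.002]
wrist_force: [0.6, 0.3, -0.3]
opening: -0.0
```

>>> {"method": "jog_arm", "body": {
  "commands": [
    [[-0.3,-0.3,0.2],0],
    [[-0.08,-0.05,0.4],0],
    [[0,0,0.4],0],
    [[0,0,0.3],0],
    [[0,0,0],0]
  ]
}}

```text
time_s: 3.0
ee_pos: [0.4915, 0.0335, 0.1108]
tcp_rot: [0.15, 0.989, 0.002, 0.006]
wrist_force: [1.1, 0.6, 0.6]
opening: 0.0
```

```bash
python3 -c "
from h import *
where()"
```

```text
t 3.0 box x,y from hinge mm [-43.8 -16.9] tip z 99.8 F [1.1 0.6 0.6] open 0.0 roll err deg -1.67
```

>>> {"method": "jog_arm", "body": {
  "commands": [
    [[0.09,0.17,0],-0.018],
    [[0,0,0.1],0],
    [[0,0,0.1],0],
    [[0,0,0],0],
    [[0,0,0],0]
  ]
}}

```text
time_s: 3.5
ee_pos: [0.4903, 0.0524, 0.0934]
tcp_rot: [0.137, 0.99, 0.002, 0.008]
wrist_force: [0.1, -0.1, -0.3]
opening: -0.0003
```

```bash
python3 -c "
from h import *
where()
im,d=grab_frame('side');save('s1',cv2.resize(im[170:350,220:460],(800,600)))"
```

```text
t 3.5 box x,y from hinge mm [-50.   1.] tip z 82.4 F [ 0.1 -0.1 -0.3] open -0.0 roll err deg -0.19
```

View pics/s1.png

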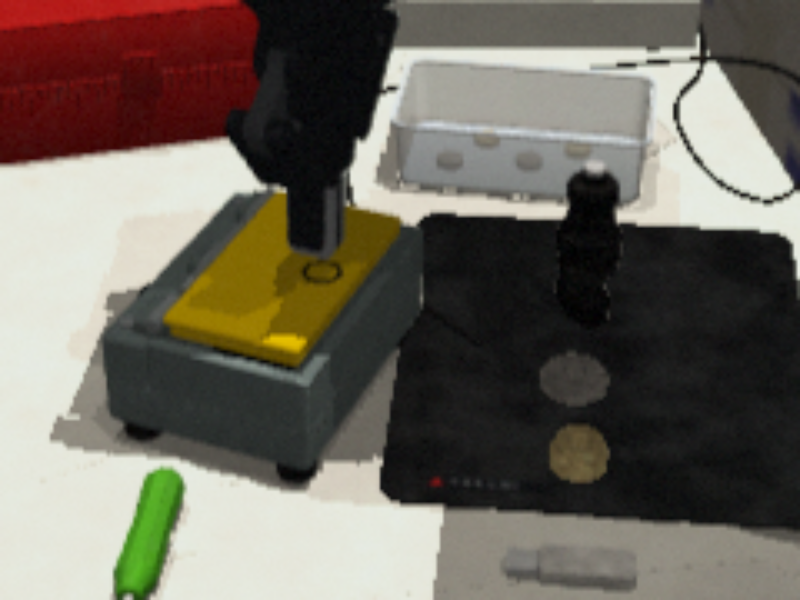

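The side view shows the shut fingers hovering just above the ring at crop (322, 272), slightly toward the hinge. I'll shift a little toward the free edge and press.

>>> {"method": "jog_arm", "body": {
  "commands": [
    [[0.04,0,0.05],0],
    [[0,0,0.05],0],
    [[0,0,0.04],0],
    [[0,0,0.02],0],
    [[0,0,0.02],0]
  ]
}}

```text
time_s: 4.05
ee_pos: [0.4872, 0.0531, 0.0755]
tcp_rot: [0.138, 0.99, 0.002, 0.009]
wrist_force: [-10.2, 0.0, 36.8]
opening: -0.0001
```

```bash
python3 -c "
from h import *
where()"
```

```text
t 4.05 box x,y from hinge mm [-53.2   0.9] tip z 64.5 F [-10.2   0.   36.8] open -0.0 roll err deg -0.25
```

>>> {"method": "jog_arm", "body": {
  "commands": [
    [[0,0,-0.1],0],
    [[0.1,0,-0.3],0],
    [[0.3,0,-0.3],0],
    [[0.3,0,-0.3],0],
    [[0.2,0,-0.3],0]
  ]
}}

```text
time_s: 4.55
ee_pos: [0.3958, 0.0773, 0.2051]
tcp_rot: [0.139, 0.99, 0.002, 0.006]
wrist_force: [0.8, -0.2, 0.4]
opening: -0.0002
```

>>> {"method": "jog_arm", "body": {
  "commands": [
    [[0,0,0],0],
    [[0,0,0],0],
    [[0,0,0],0],
    [[0,0,0],0],
    [[0,0,0],0]
  ]
}}

```text
time_s: 5.05
ee_pos: [0.3958, 0.0775, 0.2066]
tcp_rot: [0.138, 0.99, 0.002, 0.007]
wrist_force: [-0.0, -0.1, 0.0]
opening: -0.0002
```

>>> {"method": "jog_arm", "body": {
  "commands": [
    [[0,0,0],0],
    [[0,0,0],0],
    [[0,0,0],0],
    [[0,0,0],0],
    [[0,0,0],0]
  ]
}}

```text
time_s: 5.55
ee_pos: [0.3959, 0.0772, 0.2051]
tcp_rot: [0.139, 0.99, 0.002, 0.006]
wrist_force: [-0.9, 0.3, 0.3]
opening: 0.0002
```

>>> {"method": "jog_arm", "body": {
  "commands": [
    [[0,0,0],0],
    [[0,0,0],0],
    [[0,0,0],0],
    [[0,0,0],0],
    [[0,0,0],0]
  ]
}}

```text
time_s: 6.05
ee_pos: [0.3959, 0.0773, 0.2053]
tcp_rot: [0.139, 0.99, 0.002, 0.006]
wrist_force: [1.2, 0.7, -0.6]
opening: -0.0
```

```bash
cat > look.py <<'E'
from h import *
import sys
n=sys.argv[1]; where()
ims=[]
for c in("top","side"):
    im,d=grab_frame(c); ims.append(im[140:380,200:440] if c=="side" else im[120:360,200:440])
    for t in("btn_green","btn_red","cover"):
        for r in regions_of(c,t)[:1]:
            p=pts(c,r["region"],d)
            if len(p):
                q=np.c_[(p[:,:2]-H)@bx,(p[:,:2]-H)@by,p[:,2]]*1e3
                if t!="cover": q=q[q[:,2]>55] if (q[:,2]>55).sum()>5 else q
                print(c,t,round(r["p"],2),len(p),np.round(r["uv"]),"box xyz med",np.round(np.median(q,0),1),"lo",np.round(np.percentile(q,3,axis=0),1),"hi",np.round(np.percentile(q,97,axis=0),1))
save(n,cv2.resize(np.hstack(ims),(800,400)))
E
python3 look.py l2
```

```text
t 6.05 box x,y from hinge mm [-147.6   -0.4] tip z 194.3 F [ 1.2  0.7 -0.6] open -0.0 roll err deg -0.34
top btn_green 0.68 1724 [331. 196.] box xyz med [ 12.    4.4 108.6] lo [ -0.5 -56.   72.3] hi [ 22.8  54.8 133.3]
top cover 0.69 1653 [330. 194.] box xyz med [ 12.3   4.4 108.7] lo [  0.1 -56.   73.3] hi [ 22.7  54.  133.2]
side btn_green 0.54 179 [312. 249.] box xyz med [-36.9 -26.5  58.7] lo [-46.3 -38.8  55.5] hi [-26.7 -17.9  60.3]
side btn_red 0.62 200 [296. 268.] box xyz med [-37.3  32.   58.8] lo [-46.4  19.   55.4] hi [-26.2  40.2  60.6]
side cover 0.6 2193 [273. 227.] box xyz med [  8.3   4.9 102. ] lo [ -2.4 -56.1  69.2] hi [ 19.8  58.  131.9]
```

View pics/l2.png

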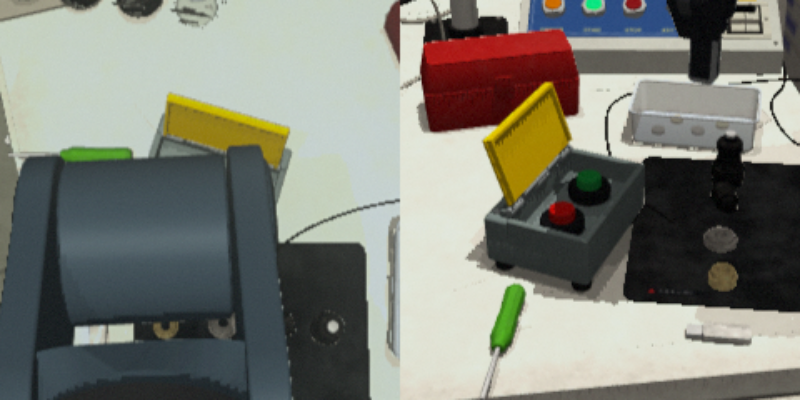

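The side view shows the cover leaning wide open, with green (crop (590, 180)) on the −y side and red (crop (562, 212)) on the +y side. Now over the green button.

>>> {"method": "jog_arm", "body": {
  "commands": [
    [[-0.37,-0.1,0],0],
    [[-0.37,-0.1,0],0],
    [[-0.36,-0.09,0],0],
    [[0,0,0.3],0],
    [[0,0,0],0]
  ]
}}

```text
time_s: 6.95
ee_pos: [0.4978, 0.017, 0.1759]
tcp_rot: [0.138, 0.99, 0.002, 0.007]
wrist_force: [-1.3, -0.6, -0.4]
opening: 0.0001
```

```bash
python3 -c "
from h import *
where()"
```

```text
t 6.95 box x,y from hinge mm [-33.2 -31.1] tip z 164.9 F [-1.3 -0.6 -0.4] open 0.0 roll err deg -0.28
```

>>> {"method": "jog_arm", "body": {
  "commands": [
    [[0.05,0.02,0.2],0],
    [[0,0,0.3],0],
    [[0,0,0.25],0],
    [[0,0,0.15],0],
    [[0,0,0],0]
  ]
}}

```text
time_s: 7.45
ee_pos: [0.496, 0.0215, 0.0881]
tcp_rot: [0.138, 0.99, 0.002, 0.009]
wrist_force: [0.3, -0.4, 0.0]
opening: 0.0003
```

```bash
python3 -c "
from h import *
where()
im,d=grab_frame('side');save('s3',cv2.resize(im[170:350,220:460],(800,600)))"
```

```text
t 7.45 box x,y from hinge mm [-36.2 -27.2] tip z 77.1 F [ 0.3 -0.4  0. ] open 0.0 roll err deg -0.21
```

View pics/s3.png

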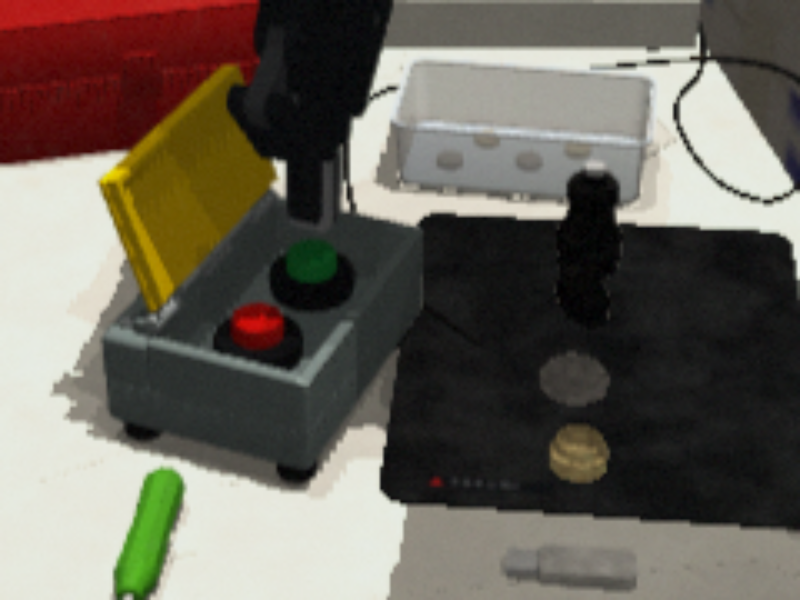

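The fingers hang straight above the green button (crop (312, 260)), and the red one (crop (258, 330)) is well clear. Pressing down to a tip height of about 53 mm.

>>> {"method": "jog_arm", "body": {
  "commands": [
    [[0,0,0.1],0],
    [[0,0,0.08],0],
    [[0,0,0.05],0],
    [[0,0,0.03],0],
    [[0,0,0.02],0]
  ]
}}

```text
time_s: 8.0
ee_pos: [0.4989, 0.0218, 0.0634]
tcp_rot: [0.137, 0.99, 0.002, 0.012]
wrist_force: [-11.6, 0.5, 35.4]
opening: 0.0001
```

```bash
python3 -c "
from h import *
where()"
```

```text
t 8.0 box x,y from hinge mm [-33.5 -26.1] tip z 52.4 F [-11.6   0.5  35.4] open 0.0 roll err deg -0.17
```

>>> {"method": "jog_arm", "body": {
  "commands": [
    [[0,0,-0.1],0],
    [[0,0,-0.3],0],
    [[0,0,-0.4],0],
    [[0,0.13,-0.4],0],
    [[0,0.13,-0.1],0]
  ]
}}

```text
time_s: 8.5
ee_pos: [0.5023, 0.0462, 0.1973]
tcp_rot: [0.138, 0.99, 0.002, 0.011]
wrist_force: [-0.0, 0.7, 0.6]
opening: 0.0001
```

```bash
python3 look.py l4
```

```text
t 8.5 box x,y from hinge mm [-36.7  -1.7] tip z 186.3 F [-0.   0.7  0.6] open 0.0 roll err deg -0.3
side btn_green 0.71 170 [313. 250.] box xyz med [-37.  -26.2  58.8] lo [-47.  -38.5  56.1] hi [-26.8 -17.7  60.6]
side btn_red 0.72 184 [296. 269.] box xyz med [-37.1  31.8  58.5] lo [-46.4  20.2  55.2] hi [-26.2  40.6  60.4]
side cover 0.97 2159 [274. 227.] box xyz med [  8.1   5.5 101.6] lo [ -2.3 -55.6  69.7] hi [ 19.   58.3 131.7]
```

>>> {"method": "jog_arm", "body": {
  "commands": [
    [[-0.35,0,0],0],
    [[-0.35,0,0],0],
    [[-0.3,0,0],0],
    [[0,0,0.2],0],
    [[0,0,0],0]
  ]
}}

```text
time_s: 9.4
ee_pos: [0.5982, 0.0154, 0.1685]
tcp_rot: [0.139, 0.99, 0.001, 0.003]
wrist_force: [-1.0, -0.2, -0.4]
opening: 0.0001
```

```bash
python3 -c "
from h import *
where()"
```

```text
t 9.4 box x,y from hinge mm [63.9 -5.6] tip z 157.5 F [-1.  -0.2 -0.4] open 0.0 roll err deg -0.37
```

>>> {"method": "jog_arm", "body": {
  "commands": [
    [[0,0.05,0.25],0],
    [[0,0,0.22],0],
    [[0.1,0,0],0],
    [[0.1,0,0],0],
    [[0.1,0,0],0]
  ]
}}

```text
time_s: 9.9
ee_pos: [0.5694, 0.0282, 0.1222]
tcp_rot: [0.14, 0.99, 0.001, 0.004]
wrist_force: [3.0, -0.5, 3.1]
opening: -0.0002
```

```bash
python3 -c "
from h import *
where()"
```

```text
t 9.9 box x,y from hinge mm [32.7 -1. ] tip z 111.2 F [ 3.  -0.5  3.1] open -0.0 roll err deg -0.44
```

>>> {"method": "jog_arm", "body": {
  "commands": [
    [[0.13,0,0],0],
    [[0.13,0,0],0],
    [[0.13,0,0],0],
    [[0.13,0,0],0],
    [[0.13,0,0],0]
  ]
}}

```text
time_s: 10.4
ee_pos: [0.5067, 0.047, 0.1295]
tcp_rot: [0.139, 0.99, 0.002, 0.013]
wrist_force: [2.4, -0.9, 1.0]
opening: -0.0003
```

```bash
python3 -c "
from h import *
where()
im,d=grab_frame('side');save('s5',cv2.resize(im[170:350,220:460],(800,600)))"
```

```text
t 10.4 box x,y from hinge mm [-32.8   0.3] tip z 118.5 F [ 2.4 -0.9  1. ] open -0.0 roll err deg -0.4
```

View pics/s5.png

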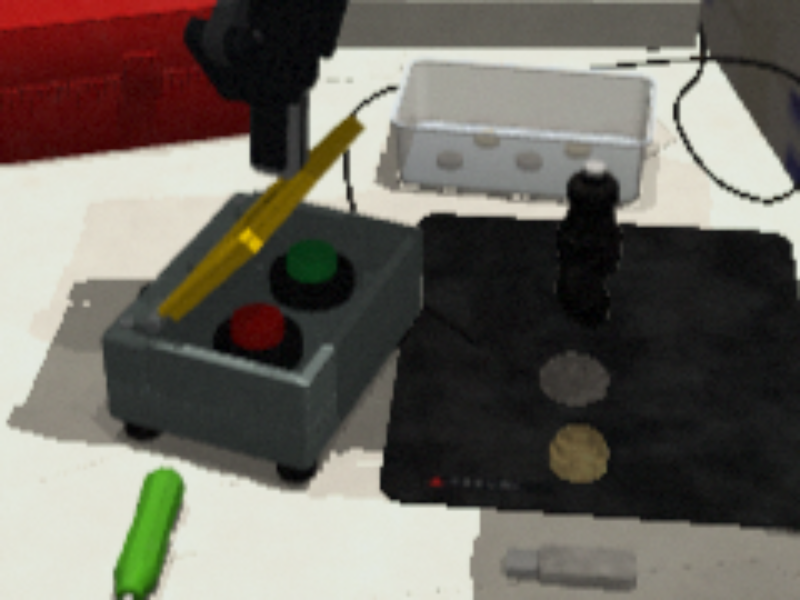

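The cover is at about 45–50°, held by the fingers from the hinge side. Continuing along the arc, down and then forward.

>>> {"method": "jog_arm", "body": {
  "commands": [
    [[0,0,0.12],0],
    [[0.03,0,0.12],0],
    [[0.06,0,0.1],0],
    [[0.06,0,0.08],0],
    [[0.02,0,0],0]
  ]
}}

```text
time_s: 10.95
ee_pos: [0.492, 0.0522, 0.0881]
tcp_rot: [0.139, 0.99, 0.003, 0.017]
wrist_force: [1.2, 0.1, 2.2]
opening: 0.0002
```

```bash
python3 -c "
from h import *
where()"
```

```text
t 10.95 box x,y from hinge mm [-48.3   1.3] tip z 77.1 F [1.2 0.1 2.2] open 0.0 roll err deg -0.35
```

>>> {"method": "jog_arm", "body": {
  "commands": [
    [[0.05,0,0.05],0],
    [[0.0,0,0.04],0],
    [[0,0,0.03],0],
    [[0,0,0.02],0],
    [[0,0,0.02],0]
  ]
}}

```text
time_s: 11.45
ee_pos: [0.4878, 0.0539, 0.0752]
tcp_rot: [0.139, 0.99, 0.003, 0.017]
wrist_force: [-18.1, -1.1, 50.0]
opening: -0.0
```

```bash
python3 -c "
from h import *
where()"
```

```text
t 11.45 box x,y from hinge mm [-52.8   1.8] tip z 64.2 F [-18.1  -1.1  50. ] open -0.0 roll err deg -0.33
```

At the hard stop (50 N, tip 64.2 mm). I'll lift straight up and check the latch.

>>> {"method": "jog_arm", "body": {
  "commands": [
    [[0,0,-0.1],0],
    [[0,0,-0.2],0],
    [[0.3,0,-0.3],0],
    [[0.35,0,-0.3],0],
    [[0.35,0,-0.3],0]
  ]
}}

```text
time_s: 11.95
ee_pos: [0.3851, 0.0811, 0.1924]
tcp_rot: [0.14, 0.99, 0.002, 0.013]
wrist_force: [0.4, 1.0, 0.5]
opening: -0.0001
```

>>> {"method": "jog_arm", "body": {
  "commands": [
    [[0.2,0,0],0],
    [[0,0,0],0],
    [[0,0,0],0],
    [[0,0,0],0],
    [[0,0,0],0]
  ]
}}

```text
time_s: 12.45
ee_pos: [0.3643, 0.0872, 0.1938]
tcp_rot: [0.139, 0.99, 0.003, 0.014]
wrist_force: [-0.1, -0.6, 0.3]
opening: -0.0001
```

```bash
python3 look.py l6
```

```text
t 12.45 box x,y from hinge mm [-180.7    0.7] tip z 182.8 F [-0.1 -0.6  0.3] open -0.0 roll err deg -0.4
top btn_green 0.4 2837 [324. 226.] box xyz med [-32.9   1.8  69.4] lo [-65.  -55.5  66.4] hi [-1.5 54.9 72.2]
top cover 0.81 2801 [323. 226.] box xyz med [-32.6   1.6  69.4] lo [-64.3 -55.3  66.4] hi [-1.  54.9 72.2]
side btn_red 0.73 523 [396. 238.] box xyz med [-136.  -148.9   59.1] lo [-140.4 -156.9   55.4] hi [-130.4 -144.9   63.1]
side cover 0.92 2195 [304. 252.] box xyz med [-38.6   9.6  69.1] lo [-68.4 -54.3  61.5] hi [-4.2 58.2 70.7]
```

View pics/l6.png

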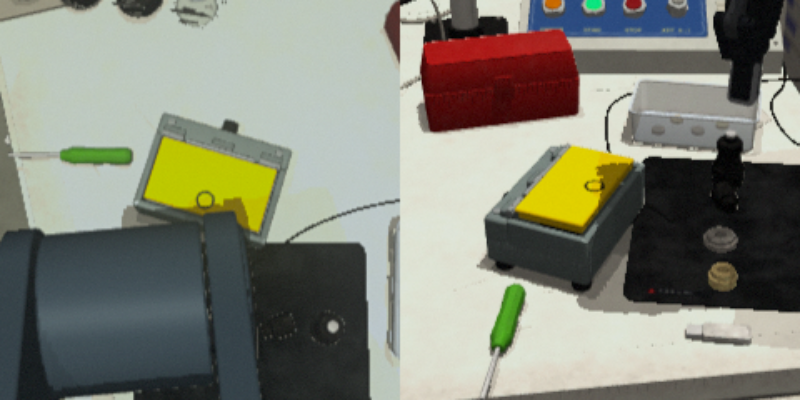

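The cover lies level at 69 mm, latched about 1 s after release. The loose parts are where they were and the arm is free of everything, so I'm handing in.

```bash
python3 -c "
from cell import *
print(sign_off())"
```

```text
the job is handed in; nothing more can be done
None
```

The interlock is reset and handed in at about 12.5 s of the 48 s allowed. `sign_off` reports no verdict, so the points below are my own readings.

- **Cover opened:** I pressed it at the ring mark down to its hard stop (37 N). It sprang wide open, with its free edge measured at about 133 mm high and 22 mm behind the hinge.
- **Green button:** I pressed it to a tip height of 52.4 mm (35 N), which means it bottomed out. After I let go, its top measured 58.8 mm, so it was out again. The red button also measured its full height, and I never touched it.
- **Cover shut:** I pushed it over from behind and pressed it to the hard stop (50 N), then released it. About 1 s later both cameras showed it level at 69 mm, which fits latched. I could not read its joint angle directly.
- **Surroundings:** The arm was clear of everything, with wrist force near zero. The loose parts looked unmoved in the last picture, though the arm hid some of the mat from the top camera.

The detection networks gave a few wrong labels, such as reporting the cover as the green button. I checked these against the pictures and ignored them.

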